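# Check the hand brake of the flywheel stand

## Task

Check the hand brake of the flywheel stand before the next run. With closed fingers, give the black peg a push with a fingertip so that the flywheel coasts freely, and while it is still turning press the red brake lever in towards the bar with the backs of the fingers, firmly but without forcing it, and keep it pressed for about two seconds: the lever must come to a stop short of the bar and the wheel must stand still. Then let the lever spring back all the way, leave the wheel standing, and do not disturb anything that lies about.

Things in the scene. Friction and masses are not known exactly. Their poses are not given: they have to be found in the camera images.
- brake_stand: heavy grey bed plate on rubber feet, 170 x 344 mm, its top 18 mm above the table, fixed; it carries the flywheel (at its +y end), the brake lever and the bar (at its -y end). Origin under the middle of the plate at table height. Own +x is the direction in which the lever is pressed (from the lever to the bar), z up. Nothing on the stand is higher than 120 mm above the table.
- wheel_centre (a point): centre of the flywheel's upper face, 85 mm above the table; the wheel is a steel-rimmed disc 140 mm across and 20 mm thick that turns about the vertical axis through this point, in either direction and without end, so freely that it coasts for many seconds; a dark nut 18 mm across stands up to 9 mm above the face here.
- peg (a point): upright black peg near the rim of the flywheel, 16 mm across, from the wheel's face (85 mm above the table) up to 117 mm; this point lies on the peg's axis, 16 mm above the face and 52 mm from the wheel's axis. Pushed sideways along its circle it turns the wheel; under 2 N is enough.
- flywheel (a joint): turning angle of the flywheel in rad, counter-clockwise seen from above, unlimited; the peg lies in the stand's own direction (cos, sin) of this angle from the wheel's axis.
- brake_lever (a joint): angle of the red brake lever about its upright pivot in rad: 0 released, growing as it is pressed towards the bar. A light return spring (1 to 2.5 N at lever_press) brings it back. Its cork shoe meets the wheel's rim, and the lever stops, somewhere between 0.15 and 0.29 according to wear; it would touch the bar at about 0.45.
- lever_press (a point): place to press: on the outer (-x) face of the red lever, 95 mm from its pivot, 25 mm from its ball end, 75 mm above the table. Blade 10 mm thick, 66 to 84 mm above the table, running along the stand's -y (leaning 0.22 rad towards -x when released). Open room outside it and below it to the bed plate: fingers can reach 20 mm below the blade and press with the straight part of their backs; 6 to 15 N is firm.
- bar_mid (a point): middle of the fixed horizontal bar with black rubber grip that lies behind the lever, on the bar's axis, 75 mm above the table; the bar is 25 mm thick and runs along the stand's y. About 50 mm of air between lever and bar when released, 20 to 35 mm when the brake bites.
- weight_a: loose round slotted brass weight, 33 mm across, 10 mm high, on the bed plate behind the bar; leave it. Origin at the centre of its underside.
- weight_b: loose round slotted brass weight, 30 mm across, 8 mm high, on the bed plate behind the bar; leave it. Origin at the centre of its underside.
- hex_key: loose black hex key, 27 x 80 x 4 mm, on the table; leave it. Origin at the centre of its underside.
- screwdriver: loose screwdriver with red grip, 160 mm long, on the table; leave it. Origin at the centre of its underside.
- fuse_box: loose grey box with lid, 57 x 74 x 25 mm, on the table; leave it. Origin at the centre of its underside.
- cap_nut: loose black cap nut, 24 mm across, 17 mm high, on the table; leave it. Origin at the centre of its underside.
- eraser: loose white and blue eraser, 20 x 42 x 12 mm, on the table; leave it. Origin at the centre of its underside.

How it is judged:
By the outcome, as a careful person would: the job done as asked, in the order asked, and still so for the second after the job is handed in, with the robot touching nothing.
It also fails if it takes over 42 s, if anything falls off the work surface, if the arm or the gripper's body presses on something with over 40 N, if the wrist force passes 120 N, or if a joint passes its speed limit or range.

## Robot

A 6-joint arm with a two-finger parallel gripper is mounted at the origin on a cart in front of the work surface, level with it; the furniture and walls round the work are solid. World frame = base frame: x ahead of the robot, y to its left, z up, the work surface at z = 0. Lengths are in m, angles in degrees, forces in N, time in s.
With the tool pointing down it reaches from about 0.4 to 0.825 m from the base axis. Payload 7 kg.
Tool frame: the origin (TCP) lies on the mounting face of the last link; the fingertips stand 178 mm ahead of it and the grasp point (between the pads) lies 159 mm ahead of it; z points along the fingers, y is the direction in which the jaws open and shut (so a half turn about z gives the same grasp; the last joint's range is limited). The gripper opens to 88 mm and grips with 3 to 60 N. Pads are 19 mm wide; open, the fingers measure 130 mm over their backs; the gripper's body (78 mm by 193 mm) begins 47 mm behind the grasp point.
Start: joints at [79.59, 20.546, 0.682, 0, -70.136, -16.507], TCP at [0.306, 0.602, 0.405] pointing down, gripper open.
Joint ranges: [-176.03, 176.03], [-82.01, 121.73], [-58.28, 71.71], [-173.87, 95.51], [-174.79, -0.11], [-173.66, 173.66]. Speed limits (degrees/s): [136.94, 136.94, 172.46, 180, 180, 180].

## Interface

Orientations are given as [roll, pitch, yaw] about the fixed x, y, z axes, in that order (R = Rz(yaw) Ry(pitch) Rx(roll)).
In Python, from plant import r gives the robot as it stands. The module is installed in compiled form; this text tells all that it offers.
- The arm moves only by the tool carry_out, never from a script. Its argument "plan" is a list of rows, each a list of 3 entries, a list of its own where there are three numbers: the shift along the tool's x, y, z in m, then the turn, a rotation vector about the tool's x, y, z in degrees, then the closure in counts, from 0 (fully open) to 255 (shut). In form: [[[x, y, z], [ax, ay, az], hand], ...]. A call has 1 to 12 rows; each row shifts and turns the commanded pose from where the row before left it, along the tool's axes as they then stand; what a row does not reach is not made up. A row lasts 1/12 s, in which the tool goes at most 41.7 mm and 7.16 degrees, less where a joint would pass 70% of its speed; a pose out of reach is approached as far as the arm can. A call is refused whole if a number of a shift passes 0.0417 or a number of a turn 7.16, either way. A call with a gripper value outside its range is refused whole. The fingers move at their own pace and stop on an object; "grip_force" is the grip in N (left out, the last holds). Time passes only in rows, so rows that do not move let the fingers close. It gives the time, the measured TCP pose, the force and the opening at its end, in the units of the state.
- r.get_state(): the state, without advancing time (a new reading comes with each control period).
- r.capture(name): name is "side" or "top" or "wrist"; returns the picture (384x512x3 uint8, red, green, blue); there is no depth.
- r.get_calibration(name): a dict with "K" (3x3 intrinsics, pixels), "D" ([k1, k2, p1, p2, k3] as OpenCV has them; the pictures are not rectified), "rvec" (rotation vector, rad) and "tvec" (3), from world to camera coordinates, as OpenCV has them. Camera axes: x right, y down, z forward; pixel columns grow to the right and rows downward; lengths in m; the calibration is good to about 2 mm. A picture is of the moment at which its call begins: read the wrist's pose just before it. get_calibration takes no time and is no camera call; for the wrist camera it gives the pose at the moment of the call.
- r.close_job(): hands the job in, once; it reports no verdict.
The state is a dict: "time_s": time; "joints": joint angles; "qd": joint speeds; "joint_torque": joint torques, N m; "tcp_pos": TCP position; "eef_rot": TCP orientation; "contact_force": force on the tool from outside, world axes, zero at the start; "moment": the same for the moment, N m; "gripper_width": finger opening in m.
Only numpy, scipy, OpenCV 4.12 (cv2) and the standard library are available. Lean on these libraries where they do the work, as an engineer would, in place of code of your own. Each camera call takes 0.05 s, during which the arm holds its last target. There are 200 camera calls.

## Working session

There is one attempt and no reset: what is moved stays moved. The work goes in short steps, Python scripts to look and compute and a tool call to move; the robot and the scene stay as the last step left them, time stands still between calls to the robot, and variables do not carry over. Pictures are saved under pics/ and viewed, about 8 in all and at most 12, crops included, and the job is handed in when it is done.

Besides the shell and the picture viewer there is one more tool, called by a JSON object that holds its "fn" and its "kwargs". carry_out: Moves the arm, as the interface text tells. Its arguments: {"type":"object","properties":{"plan":{"type":"array","items":{"type":"array"}},"grip_force":{"type":"number"}},"required":["plan"]}

```bash
mkdir -p pics; python3 - <<'E'
from plant import r
import cv2,numpy as np
s=r.get_state();print({k:np.round(v,3) for k,v in s.items()})
for n in("side","top"):
    c=r.get_calibration(n);print(n,np.round(c["K"],1).tolist(),np.round(c["D"],3),np.round(c["rvec"],4),np.round(c["tvec"],4))
im=[r.capture(n) for n in("top","side")]
for n,i in zip(("top","side"),im): cv2.imwrite(f"pics/{n}0.png",cv2.cvtColor(i,cv2.COLOR_RGB2BGR))
E
```

```text
{'time_s': np.float64(0.0), 'joints': array([ 7.9589e+01,  2.0592e+01,  6.3400e-01, -1.9000e-02, -7.0137e+01,
       -1.6507e+01]), 'qd': array([ 0.083, -0.049,  0.054,  0.002,  0.018,  0.041]), 'joint_torque': array([-1.0000e-03, -5.8271e+01,  2.9306e+01,  6.9970e+00,  7.0000e-03,
       -0.0000e+00]), 'tcp_pos': array([0.305, 0.602, 0.404]), 'eef_rot': array([ 1.79904e+02, -9.00000e-03, -2.69240e+01]), 'contact_force': array([ 0.443,  0.41 , -0.335]), 'moment': array([-0.006, -0.019,  0.053]), 'gripper_width': np.float64(0.088)}
side [[395.4, 0.0, 252.0], [0.0, 395.4, 191.1], [0.0, 0.0, 1.0]] [-0.009  0.     0.     0.     0.   ] [ 2.2315 -0.0646  0.0231] [-0.4964  0.0682  1.2251]
top [[355.1, 0.0, 250.5], [0.0, 355.1, 197.2], [0.0, 0.0, 1.0]] [-0.076  0.     0.     0.     0.   ] [ 2.143  -2.1585  0.1925] [-0.0177  0.5137  1.0614]
```

View pics/top0.png

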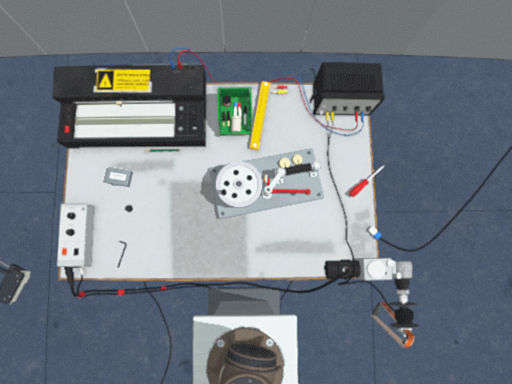

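View pics/side0.png

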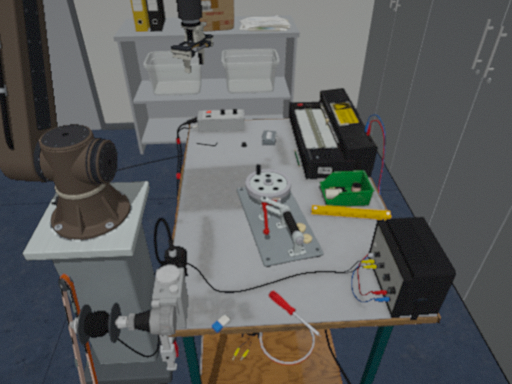

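The top view shows the stand at about (265,185): wheel at (238,185), red lever at (290,191) and bar at (298,170). The side view shows the black peg at (258,170). Next I'll enlarge the stand in both views.

```bash
python3 - <<'E'
import cv2,numpy as np
a=cv2.imread("pics/top0.png")[140:230,195:335]; b=cv2.imread("pics/side0.png")[155:270,225:330]
a=cv2.resize(a,None,fx=5,fy=5,interpolation=cv2.INTER_CUBIC);b=cv2.resize(b,None,fx=5,fy=5,interpolation=cv2.INTER_CUBIC)
cv2.imwrite("pics/topc.png",a);cv2.imwrite("pics/sidec.png",b)
E
```

```text
(no output)
```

View pics/topc.png

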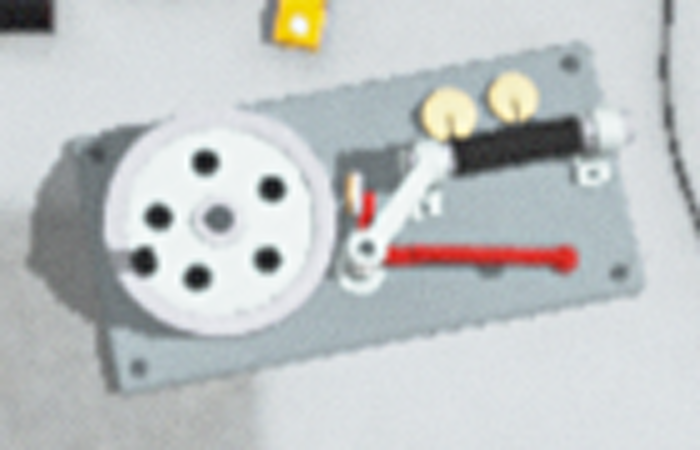

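View pics/sidec.png

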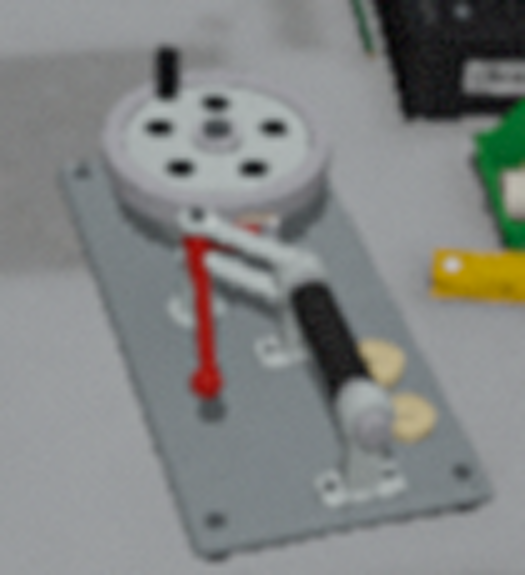

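Top crop: nut at (219,218), red lever from (388,256) to its ball at (566,258), peg near (130,259), plate corners at (585,40), (645,290) and (118,393). Side crop: peg from (168,50) to (168,95), nut at (217,128), ball at (206,382). I'll cast rays from these.

```bash
cat > h.py <<'E'
import numpy as np,cv2
from plant import r
def ray(n,p,c=None):
    c=c or r.get_calibration(n)
    u=cv2.undistortPoints(np.array([[p]],float),np.array(c["K"]),np.array(c["D"],float))[0,0]
    R=cv2.Rodrigues(np.array(c["rvec"],float))[0]
    return -R.T@np.array(c["tvec"],float).ravel(), R.T@np.array([u[0],u[1],1])
def onz(n,p,z,c=None):
    o,d=ray(n,p,c); return o+d*(z-o[2])/d[2]
def tri(p,q,a="top",b="side"):
    (o,d),(e,f)=ray(a,p),ray(b,q)
    d/=np.linalg.norm(d);f/=np.linalg.norm(f)
    t=np.linalg.lstsq(np.c_[d,-f],e-o,rcond=None)[0]
    A,B=o+d*t[0],e+f*t[1];return (A+B)/2,np.linalg.norm(A-B)
def pix(n,P):
    c=r.get_calibration(n);return cv2.projectPoints(np.array([P],float),np.array(c["rvec"]),np.array(c["tvec"]),np.array(c["K"]),np.array(c["D"],float))[0].ravel()
E
python3 - <<'E'
from h import *
np.set_printoptions(precision=4,suppress=True)
T=lambda x,y:(195+(x-2)/5,140+(y-2)/5); S=lambda x,y:(225+(x-2)/5,155+(y-2)/5)
print("nut",onz("top",T(219,218),.092),onz("side",S(217,128),.092),tri(T(219,218),S(217,128)))
print("ball",tri(T(566,258),S(206,382)),onz("top",T(566,258),.075))
print("lever root",onz("top",T(388,256),.084), "pivot",onz("top",T(367,250),.09))
print("pegtop side",onz("side",S(168,50),.117),"pegbase",onz("side",S(168,95),.085))
for x in(118,145): print("peg top-view",x,onz("top",T(x,259),.117),onz("top",T(x,259),.085))
for c in((585,40),(645,290),(118,393)): print("corner",onz("top",T(*c),.018))
for c in((60,160),(200,558),(492,495)): print("corner side",onz("side",S(*c),.018))
print("bar",onz("top",T(455,157),.085),onz("top",T(582,138),.085))
E
```

```text
nut [0.5478 0.0156 0.092 ] [0.5471 0.0126 0.092 ] (array([0.5478, 0.0156, 0.0899]), np.float64(0.0008143510585527554))
ball (array([ 0.5243, -0.1936,  0.0779]), np.float64(0.0015353235838324857)) [ 0.5256 -0.1941  0.075 ]
lever root [ 0.5258 -0.0853  0.084 ] pivot [ 0.5284 -0.0723  0.09  ]
pegtop side [0.5205 0.0618 0.117 ] pegbase [0.5204 0.0589 0.085 ]
peg top-view 118 [0.519  0.0737 0.117 ] [0.5246 0.0759 0.085 ]
peg top-view 145 [0.5189 0.0581 0.117 ] [0.5245 0.0598 0.085 ]
corner [ 0.6798 -0.2226  0.018 ]
corner [ 0.5146 -0.255   0.018 ]
corner [0.4511 0.0801 0.018 ]
corner side [0.4513 0.084  0.018 ]
corner side [ 0.5157 -0.2625  0.018 ]
corner side [ 0.6757 -0.2279  0.018 ]
bar [ 0.5861 -0.1269  0.085 ] [ 0.5978 -0.2047  0.085 ]
```

Consistency checks: peg to axis 53 mm, pivot to ball about 121 mm, plate 169 × 341 mm. These all match the given sizes. The stand's yaw is about 10.6°. I'll turn the tool so its y lies along the stand's −x, and close the fingers.

{"fn": "carry_out", "kwargs": {"plan": [[[0,0,0],[0,0,6.6],255],[[0,0,0],[0,0,6.6],255],[[0,0,0],[0,0,6.6],255],[[0,0,0],[0,0,6.6],255],[[0,0,0],[0,0,6.6],255],[[0,0,0],[0,0,6.6],255],[[0,0,0],[0,0,6.6],255],[[0,0,0],[0,0,6.3],255],[[0.02,0,0],[0,0,0],255],[[0.04,-0.004,0],[0,0,0],255],[[0.04,-0.004,0],[0,0,0],255],[[0.04,-0.004,0],[0,0,0],255]], "grip_force": 20}}

```text
time_s: 1.1
tcp_pos: [0.343, 0.465, 0.4038]
eef_rot: [180.0, -0.1, -79.4]
contact_force: [0.6, -0.4, -0.1]
gripper_width: 0.0131
```

{"fn": "carry_out", "kwargs": {"plan": [[[0.04,-0.004,0],[0,0,0],255],[[0.04,-0.004,0],[0,0,0],255],[[0.04,-0.004,0],[0,0,0],255],[[0.04,-0.004,0],[0,0,0],255],[[0.04,-0.004,0],[0,0,0],255],[[0.04,-0.004,0],[0,0,0],255],[[0.04,-0.004,0],[0,0,0],255],[[0.04,-0.004,0],[0,0,0],255],[[0.04,-0.004,0],[0,0,0],255],[[0.02,-0.004,0],[0,0,0],255],[[0.01,0,0],[0,0,0],255],[[0,0,0],[0,0,0],255]]}}

```text
time_s: 2.1
tcp_pos: [0.4541, 0.0886, 0.4044]
eef_rot: [180.0, -0.0, -79.6]
contact_force: [0.4, 0.2, 0.6]
gripper_width: 0.0002
```

```bash
python3 - <<'E'
from h import *
import json
c=r.get_calibration("wrist"); im=r.capture("wrist"); t=r.capture("top")
json.dump({k:np.array(v).tolist() for k,v in c.items()},open("w1.json","w"))
cv2.imwrite("pics/w1.png",cv2.cvtColor(im,cv2.COLOR_RGB2BGR)); print(r.get_state()["tcp_pos"],ray("wrist",(256,192),c))
E
```

```text
[0.45395675 0.09044342 0.40449073] (array([0.46932104, 0.00637407, 0.38449753]), array([-0.04671168,  0.30523885, -0.95118273]))
```

View pics/w1.png

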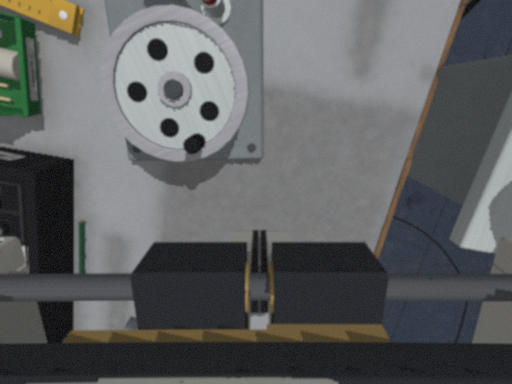

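Wrist view: nut at (174,90), peg top at about (193,144), holes around it. The closed fingertips look narrow at (259,240). I'll check the points by ray and look at the finger profile from the side.

```bash
python3 - <<'E'
from h import *
import json
np.set_printoptions(precision=4,suppress=True)
c=json.load(open("w1.json"))
print("nut",onz("wrist",(174,90),.094,c),"pegtop",onz("wrist",(193.5,144),.117,c),"face ctr",onz("wrist",(179.5,83),.085,c))
s=r.get_state();tp=np.array(s["tcp_pos"])
cc={k:np.array(v) for k,v in c.items()}
for h in(.178,.159,.14,.112):
    P=tp-[0,0,h];q=cv2.projectPoints(P[None],cc["rvec"],cc["tvec"],cc["K"],cc["D"])[0].ravel()
    d=np.linalg.norm(cv2.Rodrigues(cc["rvec"])[0]@P+cc["tvec"].ravel());print(h,q,"px/mm",cc["K"][0,0]/d/1000)
a=pix("side",tp-[0,0,.15]);print(a)
im=cv2.cvtColor(r.capture("side"),cv2.COLOR_RGB2BGR);x,y=a.astype(int);x0,y0=max(x-65,0),max(y-60,0)
cv2.imwrite("pics/s2.png",cv2.resize(im[y0:y0+100,x0:x0+130],None,fx=6,fy=6,interpolation=cv2.INTER_CUBIC));print(x0,y0)
E
```

```text
nut [0.5464 0.0164 0.094 ] pegtop [0.519 0.058 0.117] face ctr [0.5443 0.0096 0.085 ]
0.178 [258.6375 247.1059] px/mm 1.6652340780501047
0.159 [258.6272 264.4907] px/mm 1.8332257686808242
0.14 [258.6142 286.3867] px/mm 2.030441518731583
0.112 [258.5871 331.5065] px/mm 2.3821671724948197
[235.0326 120.9828]
170 60
```

View pics/s2.png

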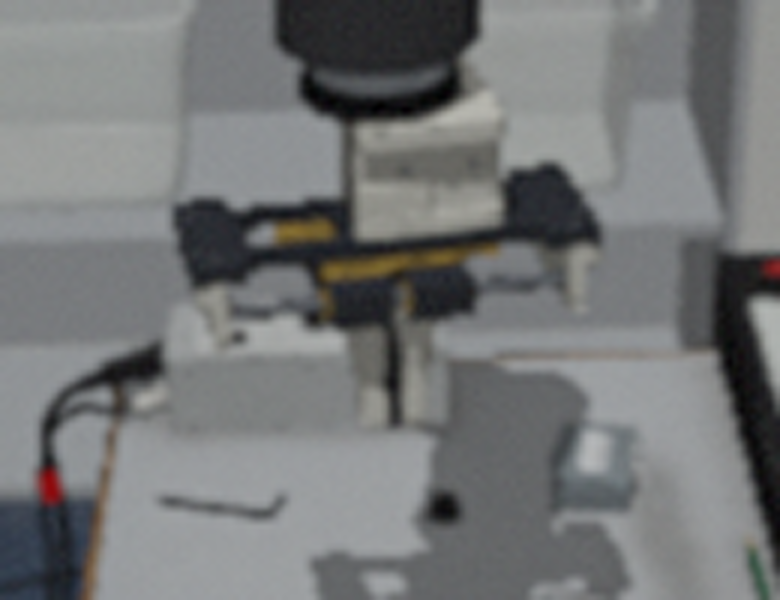

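The fingers are about 42 mm back to back, tapering slightly at the tips, and the body is well above them. I'll go to the pre-push pose, about 20 mm on the stand's −x side of the peg with tips at 98 mm.

{"fn": "carry_out", "kwargs": {"plan": [[[0.02,-0.004,0],[0,0,0],255],[[0.023,-0.004,0],[0,0,0],255],[[0,0,0.02],[0,0,0],255],[[0,0,0.03],[0,0,0],255],[[0,0,0.03],[0,0,0],255],[[0,0,0.025],[0,0,0],255],[[0,0,0.015],[0,0,0],255],[[0,0,0.0085],[0,0,0],255],[[0,0,0],[0,0,0],255],[[0,0,0],[0,0,0],255]]}}

```text
time_s: 3.08
tcp_pos: [0.4701, 0.0505, 0.2765]
eef_rot: [180.0, -0.0, -79.3]
contact_force: [-0.3, 0.6, 0.0]
gripper_width: 0.0005
```

```bash
python3 - <<'E'
from h import *
im=cv2.cvtColor(r.capture("side"),cv2.COLOR_RGB2BGR)
cv2.imwrite("pics/s3.png",cv2.resize(im[110:275,190:340],None,fx=3.5,fy=3.5,interpolation=cv2.INTER_CUBIC))
print(r.get_state()["tcp_pos"])
E
```

```text
[0.47028417 0.05041587 0.27705203]
```

View pics/s3.png

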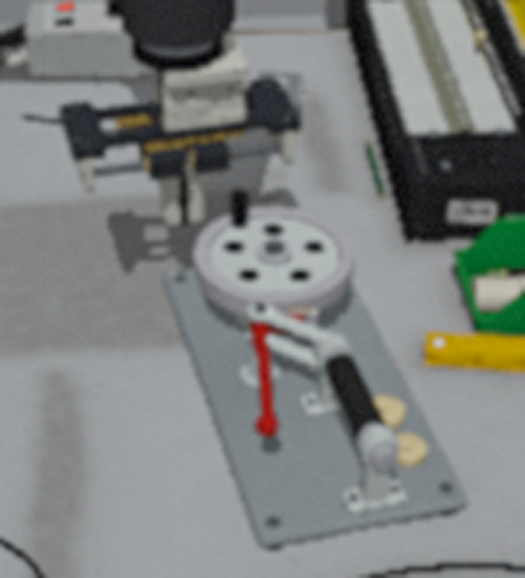

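The fingertip stands about 20 mm left of the peg at (239,208), clear of everything. I'll push the peg clockwise along stand +x and lift off.

{"fn": "carry_out", "kwargs": {"plan": [[[0,-0.005,0],[0,0,0],255],[[0,-0.009,0],[0,0,0],255],[[0,-0.013,0],[0,0,0],255],[[0,-0.015,0],[0,0,0],255],[[0,-0.015,0],[0,0,0],255],[[0,0.003,-0.01],[0,0,0],255],[[0,0.008,-0.025],[0,0,0],255],[[0,0.005,-0.03],[0,0,0],255]]}}

```text
time_s: 3.8
tcp_pos: [0.5099, 0.0568, 0.3408]
eef_rot: [179.8, -0.0, -79.5]
contact_force: [-0.2, 1.2, -0.0]
gripper_width: 0.0
```

```bash
python3 - <<'E'
from h import *
im=[r.capture("side") for _ in range(3)]
v=[cv2.resize(cv2.cvtColor(i,cv2.COLOR_RGB2BGR)[155:225,230:300],(260,260),interpolation=cv2.INTER_CUBIC) for i in im]
cv2.imwrite("pics/spin.png",np.hstack(v));s=r.get_state();print(s["time_s"],s["tcp_pos"],s["contact_force"])
E
```

```text
3.95 [0.51104169 0.05736747 0.34454343] [-0.43853258 -0.64876315  0.0803014 ]
```

View pics/spin.png

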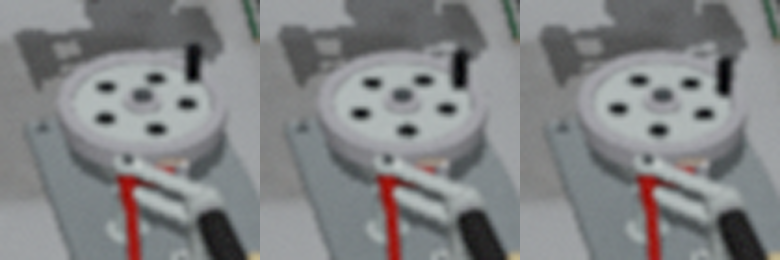

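The peg moved from (193,62) to about (724,75), in the third frame, within 0.1 s, so the wheel is coasting at about 3 rad/s. I'll transfer to outside the lever and lower.

{"fn": "carry_out", "kwargs": {"plan": [[[0.02,0.012,0],[0,0,0],255],[[0.038,0.012,0],[0,0,0],255],[[0.038,0.012,0],[0,0,0],255],[[0.038,0.012,0],[0,0,0],255],[[0.038,0.012,0],[0,0,0],255],[[0.032,0.009,0],[0,0,0],255],[[0.02,0,0.01],[0,0,0],255],[[0,0,0.03],[0,0,0],255],[[0,0,0.035],[0,0,0],255],[[0,0,0.03],[0,0,0],255],[[0,0,0.013],[0,0,0],255],[[0,0,0],[0,0,0],255]]}}

```text
time_s: 4.95
tcp_pos: [0.4821, -0.176, 0.2198]
eef_rot: [179.6, 0.1, -79.5]
contact_force: [-0.0, -0.2, -0.3]
gripper_width: 0.0004
```

```bash
python3 - <<'E'
from h import *
im=[r.capture("side") for _ in range(2)]
v=[cv2.resize(cv2.cvtColor(i,cv2.COLOR_RGB2BGR)[150:260,220:320],(360,396),interpolation=cv2.INTER_CUBIC) for i in im]
cv2.imwrite("pics/pre.png",np.hstack(v));s=r.get_state();print(s["time_s"],s["tcp_pos"],s["contact_force"])
E
```

```text
5.05 [ 0.48377134 -0.1758664   0.22313473] [1.13072363 0.88233618 0.01811482]
```

View pics/pre.png

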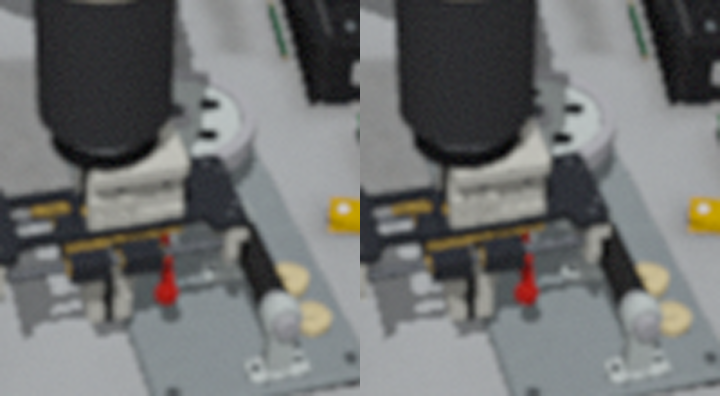

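Two frames, with the wheel still turning. The finger stands left of the red lever with the body above the bar. I'll press in, slowly near the bite.

{"fn": "carry_out", "kwargs": {"plan": [[[0,-0.005,0],[0,0,0],255],[[0,-0.006,0],[0,0,0],255],[[0,-0.005,0],[0,0,0],255],[[0,-0.004,0],[0,0,0],255],[[0,-0.003,0],[0,0,0],255]]}}

```text
time_s: 5.47
tcp_pos: [0.5067, -0.1714, 0.2237]
eef_rot: [-180.0, -0.0, -79.4]
contact_force: [-0.3, -1.1, 0.5]
gripper_width: 0.0008
```

{"fn": "carry_out", "kwargs": {"plan": [[[0,-0.002,0],[0,0,0],255],[[0,-0.002,0],[0,0,0],255]]}}

```text
time_s: 5.63
tcp_pos: [0.51, -0.1707, 0.2233]
eef_rot: [180.0, 0.0, -79.4]
contact_force: [-1.8, -0.7, 0.8]
gripper_width: 0.0006
```

{"fn": "carry_out", "kwargs": {"plan": [[[0,-0.002,0],[0,0,0],255],[[0,-0.002,0],[0,0,0],255]]}}

```text
time_s: 5.8
tcp_pos: [0.5138, -0.1701, 0.2231]
eef_rot: [180.0, 0.0, -79.4]
contact_force: [-1.0, -1.7, -0.6]
gripper_width: 0.0002
```

{"fn": "carry_out", "kwargs": {"plan": [[[0,-0.0015,0],[0,0,0],255],[[0,-0.0015,0],[0,0,0],255]]}}

```text
time_s: 5.97
tcp_pos: [0.5168, -0.1695, 0.2231]
eef_rot: [180.0, 0.0, -79.4]
contact_force: [-0.8, -1.8, 0.3]
gripper_width: 0.0007
```

{"fn": "carry_out", "kwargs": {"plan": [[[0,-0.0015,0],[0,0,0],255],[[0,-0.001,0],[0,0,0],255]]}}

```text
time_s: 6.13
tcp_pos: [0.5193, -0.169, 0.2231]
eef_rot: [180.0, 0.0, -79.4]
contact_force: [-1.2, -2.0, -0.4]
gripper_width: 0.0003
```

{"fn": "carry_out", "kwargs": {"plan": [[[0,-0.001,0],[0,0,0],255],[[0,-0.001,0],[0,0,0],255]]}}

```text
time_s: 6.3
tcp_pos: [0.5212, -0.1687, 0.2231]
eef_rot: [180.0, 0.0, -79.4]
contact_force: [-1.7, -1.5, -0.2]
gripper_width: 0.0007
```

{"fn": "carry_out", "kwargs": {"plan": [[[0,-0.001,0],[0,0,0],255],[[0,-0.001,0],[0,0,0],255]]}}

```text
time_s: 6.47
tcp_pos: [0.5232, -0.1683, 0.2231]
eef_rot: [180.0, 0.0, -79.4]
contact_force: [-2.2, -2.2, 0.0]
gripper_width: 0.0005
```

{"fn": "carry_out", "kwargs": {"plan": [[[0,-0.001,0],[0,0,0],255],[[0,-0.0005,0],[0,0,0],255]]}}

```text
time_s: 6.63
tcp_pos: [0.5247, -0.168, 0.2231]
eef_rot: [180.0, -0.0, -79.4]
contact_force: [-2.4, -3.0, 0.1]
gripper_width: 0.0005
```

{"fn": "carry_out", "kwargs": {"plan": [[[0,-0.0005,0],[0,0,0],255],[[0,-0.0005,0],[0,0,0],255]]}}

```text
time_s: 6.8
tcp_pos: [0.5253, -0.168, 0.223]
eef_rot: [179.9, 0.0, -79.4]
contact_force: [-3.6, -4.0, 1.4]
gripper_width: 0.0005
```

{"fn": "carry_out", "kwargs": {"plan": [[[0,-0.0005,0],[0,0,0],255],[[0,-0.0005,0],[0,0,0],255]]}}

```text
time_s: 6.97
tcp_pos: [0.5258, -0.1679, 0.223]
eef_rot: [179.9, 0.0, -79.4]
contact_force: [-5.8, -4.5, 2.6]
gripper_width: 0.0007
```

{"fn": "carry_out", "kwargs": {"plan": [[[0,-0.0005,0],[0,0,0],255],[[0,-0.0005,0],[0,0,0],255]]}}

```text
time_s: 7.13
tcp_pos: [0.5263, -0.1679, 0.2229]
eef_rot: [179.8, 0.0, -79.4]
contact_force: [-7.6, -4.7, 4.6]
gripper_width: 0.0003
```

{"fn": "carry_out", "kwargs": {"plan": [[[0,-0.0005,0],[0,0,0],255],[[0,0,0],[0,0,0],255]]}}

```text
time_s: 7.3
tcp_pos: [0.5266, -0.1679, 0.2229]
eef_rot: [179.8, 0.0, -79.4]
contact_force: [-7.7, -5.5, 4.9]
gripper_width: 0.0002
```

{"fn": "carry_out", "kwargs": {"plan": [[[0,-0.0005,0],[0,0,0],255],[[0,0,0],[0,0,0],255],[[0,0,0],[0,0,0],255],[[0,0,0],[0,0,0],255],[[0,0,0],[0,0,0],255],[[0,0,0],[0,0,0],255]]}}

```text
time_s: 7.8
tcp_pos: [0.5268, -0.1678, 0.2229]
eef_rot: [179.7, 0.0, -79.5]
contact_force: [-8.5, -4.9, 5.0]
gripper_width: 0.0003
```

```bash
python3 - <<'E'
from h import *
A=[];F=[]
for k in range(6):
    A.append(r.capture("side"));F.append(r.get_state()["contact_force"])
print(np.round(F,1))
for k in range(1,6): print(np.abs(A[k].astype(int)-A[k-1])[150:215,270:300].mean())
v=[cv2.resize(cv2.cvtColor(i,cv2.COLOR_RGB2BGR)[150:260,220:320],(360,396),interpolation=cv2.INTER_CUBIC) for i in (A[0],A[5])]
cv2.imwrite("pics/hold.png",np.hstack(v));s=r.get_state();print(s["time_s"],s["tcp_pos"])
E
```

```text
[[-9.1 -4.9  4.6]
 [-9.1 -4.4  5.6]
 [-8.5 -6.1  5. ]
 [-8.4 -4.9  5.1]
 [-8.8 -4.8  5.3]
 [-8.  -5.4  4.9]]
1.659145299145299
1.6777777777777778
1.6705982905982906
1.7061538461538461
1.68991452991453
8.1 [ 0.52679573 -0.16784266  0.22289285]
```

View pics/hold.png

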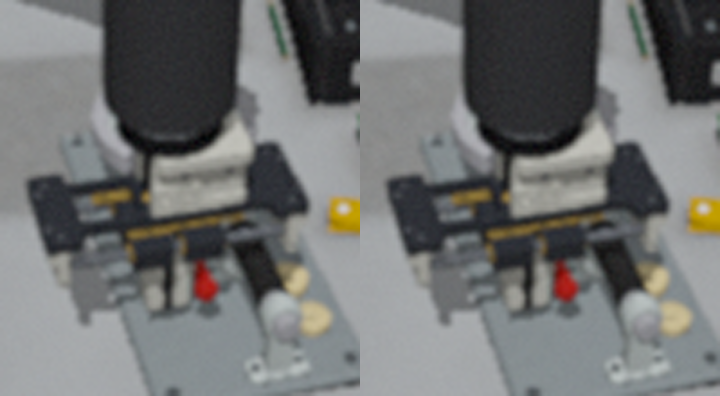

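The lever is pressed and the ball is clear of the bar, but the arm hides the wheel here. I'll check the wheel from the top while I keep holding.

```bash
python3 - <<'E'
from h import *
A=[r.capture("top") for _ in range(7)]
g=[cv2.cvtColor(a,cv2.COLOR_RGB2GRAY).astype(int) for a in A]
for k in(1,6):
    d=np.abs(g[k]-g[0]); print("wheel",d[160:208,215:260].mean(),d[160:208,215:260].max(),"ref",d[200:248,150:195].mean(),d[200:248,150:195].max())
s=r.get_state();print(s["time_s"],s["contact_force"])
v=cv2.cvtColor(A[6],cv2.COLOR_RGB2BGR)[140:230,195:335]
cv2.imwrite("pics/holdtop.png",cv2.resize(v,None,fx=4,fy=4,interpolation=cv2.INTER_CUBIC))
E
```

```text
wheel 2.564814814814815 11 ref 1.6314814814814815 8
wheel 2.538425925925926 12 ref 1.6245370370370371 9
8.45 [-9.32102958 -5.49485036  4.98575476]
```

View pics/holdtop.png

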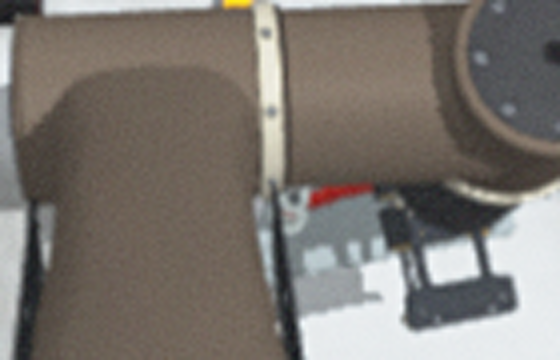

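```bash
python3 - <<'E'
from h import *
c=[.547,.016,.085]
print("wheel in wrist", pix("wrist",c),[pix("wrist",[c[0]+.05*np.cos(a),c[1]+.05*np.sin(a),.085]).round() for a in(0,1.57,3.14,4.71)])
A=[cv2.cvtColor(r.capture("wrist"),cv2.COLOR_RGB2GRAY).astype(int) for _ in range(5)]
d=np.abs(A[4]-A[0]);b=cv2.resize(d.astype(np.float32),(16,12),interpolation=cv2.INTER_AREA);print(b.round(1))
print(r.get_state()["time_s"])
E
```

```text
wheel in wrist [173.15979742 528.42547793] [array([ 92., 521.]), array([165., 575.]), array([251., 537.]), array([182., 475.])]
[[1.9 2.5 2.6 2.6 2.7 2.9 2.7 2.9 2.8 2.4 1.9 2.  1.9 1.9 1.9 2.1]
 [1.9 1.9 1.8 1.9 1.9 1.9 1.9 1.8 1.9 1.9 1.8 1.8 1.9 1.8 1.9 1.9]
 [1.9 1.9 1.9 1.9 1.9 1.9 1.9 1.8 1.8 1.9 1.8 1.9 1.9 1.8 1.8 1.9]
 [2.  2.  1.9 2.  2.  2.  1.9 2.  2.1 1.8 1.8 1.8 1.8 1.8 1.8 1.9]
 [1.9 2.  1.8 1.9 2.3 1.9 1.9 2.1 2.  1.9 1.9 1.8 1.7 1.8 1.8 2. ]
 [1.9 1.9 2.5 3.1 2.5 1.9 1.9 2.  2.  1.8 1.9 1.8 1.8 1.9 2.  1.9]
 [1.8 1.9 3.3 4.2 3.2 2.  2.3 2.  2.  1.9 2.  1.8 1.9 1.9 1.8 1.9]
 [2.  1.9 2.7 4.2 3.7 2.9 3.3 2.9 2.9 2.9 2.8 2.3 1.8 1.9 2.  2. ]
 [2.3 2.1 2.5 3.2 3.8 3.9 3.8 3.5 3.6 3.8 4.  3.5 2.1 2.1 2.2 2.2]
 [2.3 2.1 2.3 4.  3.3 3.4 3.3 3.2 3.  3.3 3.2 3.3 2.1 2.  2.1 2.3]
 [2.8 2.7 2.8 3.9 3.3 3.2 3.1 3.3 2.9 2.9 3.  3.  2.6 2.4 2.4 2.5]
 [3.8 3.8 3.9 3.7 3.6 3.8 3.7 3.6 3.5 3.7 3.9 4.1 3.9 3.8 4.1 4.1]]
8.7
```

{"fn": "carry_out", "kwargs": {"plan": [[[0,0,0],[0,0,0],255],[[0,0,0],[0,0,0],255],[[0,0,0],[0,0,0],255],[[0,0,0],[0,0,0],255]]}}

```text
time_s: 9.03
tcp_pos: [0.5268, -0.1678, 0.2229]
eef_rot: [179.7, 0.0, -79.5]
contact_force: [-9.4, -4.7, 5.4]
gripper_width: 0.0003
```

Firm force (over 6 N) has been held from about 7.0 to 9.0 s. I'll release by backing straight off, then lift up and away to see the wheel.

{"fn": "carry_out", "kwargs": {"plan": [[[0,0.004,0],[0,0,0],255],[[0,0.008,0],[0,0,0],255],[[0,0.012,0],[0,0,0],255],[[0,0.012,0],[0,0,0],255],[[0,0.014,0],[0,0,0],255],[[0,0.01,0],[0,0,0],255],[[0,0,-0.02],[0,0,0],255],[[0,0,-0.035],[0,0,0],255],[[0,0,-0.035],[0,0,0],255],[[0,0,-0.035],[0,0,0],255],[[0.02,0,-0.02],[0,0,0],255],[[0.035,0,0],[0,0,0],255]]}}

```text
time_s: 10.03
tcp_pos: [0.4804, -0.2316, 0.3746]
eef_rot: [-179.4, -0.2, -79.2]
contact_force: [1.5, 0.6, -0.0]
gripper_width: 0.0008
```

{"fn": "carry_out", "kwargs": {"plan": [[[0.04,0,0],[0,0,0],255],[[0.04,0,0],[0,0,0],255],[[0.04,0,0],[0,0,0],255],[[0.04,0,0],[0,0,0],255],[[0.03,0,0],[0,0,0],255],[[0,0,0],[0,0,0],255]]}}

```text
time_s: 10.53
tcp_pos: [0.5145, -0.4237, 0.367]
eef_rot: [180.0, -0.1, -79.6]
contact_force: [-0.5, 0.4, 0.2]
gripper_width: 0.0005
```

```bash
python3 - <<'E'
from h import *
np.set_printoptions(precision=4,suppress=True)
A=[r.capture("side") for _ in range(12)];B=r.capture("top")
g=[cv2.cvtColor(a,cv2.COLOR_RGB2GRAY).astype(int) for a in A]
for k in(1,11):
    d=np.abs(g[k]-g[0])[160:205,240:295];print("wheel",d.mean(),d.max())
def red(a):
    m=(a[...,0]>150)&(a[...,1]<60)&(a[...,2]<70); return m
S0=cv2.cvtColor(cv2.imread("pics/side0.png"),cv2.COLOR_BGR2RGB);T0=cv2.cvtColor(cv2.imread("pics/top0.png"),cv2.COLOR_BGR2RGB)
for n,x,y,sl in(("side",S0,A[11],np.s_[180:245,255:280]),("top",T0,B,np.s_[170:210,262:330])):
    print(n,[np.argwhere(red(i[sl])).mean(0) for i in(x,y)])
s=r.get_state();print(s["time_s"],s["tcp_pos"],s["contact_force"])
b=cv2.cvtColor(B,cv2.COLOR_RGB2BGR)[140:230,195:335];a=cv2.cvtColor(A[11],cv2.COLOR_RGB2BGR)[155:270,225:330]
b=cv2.resize(b,(430,276),interpolation=cv2.INTER_CUBIC);a=cv2.resize(a,(350,383),interpolation=cv2.INTER_CUBIC)
b=cv2.copyMakeBorder(b,0,383-276,0,0,cv2.BORDER_CONSTANT)
cv2.imwrite("pics/end.png",np.hstack([b,a]))
# changes in whole views vs start
for n,x,y in(("top",T0,B),("side",S0,A[11])):
    d=(np.abs(x.astype(int)-y).max(2)>60).astype(np.uint8);k,_,st,_=cv2.connectedComponentsWithStats(d);print(n,[q[:5].tolist() for q in st[1:] if q[4]>6])
E
```

```text
wheel 2.3882828282828283 33
wheel 2.5927272727272728 78
side [array([45.25, 10.85]), array([nan, nan])]
top [array([20.1642, 26.5224]), array([19.9559, 26.3971])]
11.1833 [ 0.5147 -0.4187  0.3684] [-0.5202  0.132   0.1887]
top [[354, 66, 33, 47, 757], [414, 90, 23, 52, 339], [341, 99, 13, 15, 117], [308, 101, 100, 188, 7716], [436, 114, 5, 6, 11], [83, 140, 179, 140, 5856], [425, 150, 8, 10, 17], [403, 154, 3, 5, 8], [412, 154, 9, 7, 29], [436, 157, 4, 6, 10], [309, 158, 17, 8, 39], [500, 159, 5, 4, 10], [416, 160, 2, 7, 8], [270, 162, 7, 6, 14], [281, 163, 4, 3, 7], [425, 165, 8, 5, 15], [413, 165, 48, 28, 379], [444, 164, 7, 10, 15], [464, 165, 6, 3, 7], [315, 166, 4, 4, 12], [231, 169, 4, 6, 14], [471, 169, 6, 5, 11], [272, 170, 13, 18, 61], [245, 173, 8, 4, 23], [265, 175, 11, 10, 32], [301, 174, 8, 11, 26], [247, 178, 5, 3, 11], [293, 179, 9, 4, 13], [310, 179, 6, 3, 8], [462, 178, 25, 6, 64], [224, 180, 6, 3, 12], [392, 180, 3, 5, 7], [314, 182, 4, 6, 7], [224, 185, 5, 2, 8], [217, 189, 9, 3, 16], [248, 188, 4, 4, 8], [245, 191, 5, 4, 12], [287, 190, 9, 1, 9], [297, 190, 14, 4,
[... 897 characters left out ...]
, 9, 77], [202, 0, 137, 60, 3375], [171, 10, 42, 55, 798], [201, 19, 5, 5, 10], [207, 24, 5, 3, 8], [280, 31, 48, 71, 1824], [255, 40, 9, 5, 18], [243, 42, 49, 94, 3032], [74, 48, 27, 81, 674], [173, 52, 8, 3, 14], [183, 59, 8, 13, 57], [82, 65, 2, 6, 7], [280, 67, 4, 6, 9], [295, 110, 13, 20, 186], [290, 116, 5, 8, 15], [74, 120, 4, 3, 8], [293, 131, 11, 16, 98], [303, 133, 3, 6, 14], [247, 135, 16, 8, 38], [219, 140, 84, 132, 4712], [275, 141, 20, 4, 38], [104, 158, 13, 14, 70], [102, 174, 12, 10, 43], [127, 181, 18, 21, 183], [55, 187, 12, 10, 32], [270, 206, 34, 30, 317], [292, 208, 36, 33, 539], [266, 265, 4, 2, 7]]<stdin>:11: RuntimeWarning: Mean of empty slice.
  ret = um.true_divide(
```

View pics/end.png

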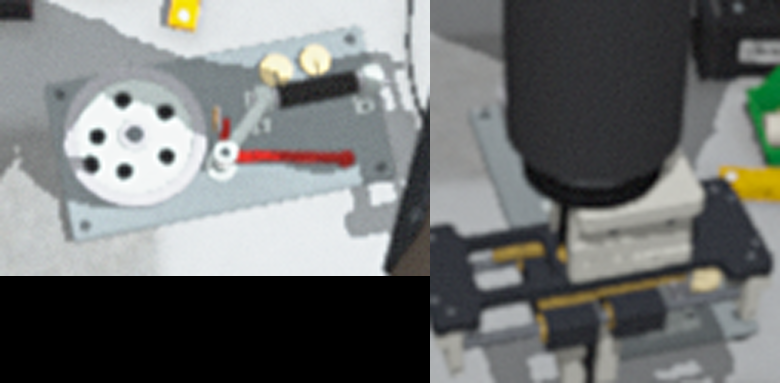

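The lever is back: its red centroid in the top view agrees with the start to 0.3 px. The weights are in place. From the side the arm hides the wheel, so I'll check numerically from the top that it stands still.

```bash
python3 - <<'E'
from h import *
A=[r.capture("top") for _ in range(16)]
g=[cv2.cvtColor(a,cv2.COLOR_RGB2GRAY).astype(float) for a in A]
m=lambda a,b:np.abs(a-b)
a,b=np.mean(g[:4],0),np.mean(g[-4:],0)
d=m(a,b);print("wheel",d[160:208,215:260].mean(),d[160:208,215:260].max(),"ref",d[170:210,262:300].mean(),d[170:210,262:300].max())
def peg(x):
    q=x[160:210,213:262];k,_,st,c=cv2.connectedComponentsWithStats((q<70).astype(np.uint8));return sorted((int(s[4]),*(c_+[213,160]).round(2)) for s,c_ in zip(st[1:],c[1:]) if s[4]>3)
print(peg(a));print(peg(b));T0=cv2.cvtColor(cv2.imread("pics/top0.png"),cv2.COLOR_BGR2GRAY).astype(float);print("start",peg(T0))
print(r.get_state()["time_s"])
E
```

```text
wheel 0.8100694444444444 13.0 ref 1.0776315789473685 6.0
[(8, np.float64(249.0), np.float64(190.5)), (9, np.float64(235.0), np.float64(195.0)), (10, np.float64(226.2), np.float64(184.0)), (11, np.float64(248.36), np.float64(175.91)), (12, np.float64(224.25), np.float64(193.42)), (12, np.float64(234.5), np.float64(172.0))]
[(8, np.float64(249.0), np.float64(190.5)), (9, np.float64(235.0), np.float64(195.0)), (10, np.float64(226.2), np.float64(184.0)), (11, np.float64(248.36), np.float64(175.91)), (12, np.float64(224.25), np.float64(193.42)), (12, np.float64(234.5), np.float64(172.0))]
start [(9, np.float64(234.0), np.float64(195.0)), (9, np.float64(248.11), np.float64(191.33)), (10, np.float64(226.2), np.float64(183.0)), (10, np.float64(235.5), np.float64(171.8)), (10, np.float64(249.0), np.float64(177.2)), (12, np.float64(223.25), np.float64(191.75))]
11.9833
```

```bash
python3 -c "
from plant import r
print(r.close_job())"
```

```text
the job is handed in; nothing more can be done
None
```

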